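# Reverse the press ratchet and clamp the note pad

### The job

The note pad in the small screw press is to be clamped, but the ratchet of the press is set to loosen. Gently flip the small direction lever on the ratchet head to tighten, swing the handle anticlockwise to the end of its travel to feel that it now free-wheels without moving the screw, then work the handle to and fro until the pad is firmly clamped, the pull needed at the grip being about 3 N more than while the plate ran free. Do not overtighten, do not unscrew the press, leave the pad in its place and the other things on the desk alone, and let go.

Things in the scene. Friction and masses are not known exactly. Their poses are not given: they have to be found in the camera images.
- press: fixed small screw press, grey, standing on the desk: bed 120 x 150 x 16 mm, two 16 mm columns 58 mm left and right of the centre, crossbar (36 mm deep, 140 mm wide) at 76 to 92 mm height, round ratchet head of 90 mm diameter on top (96 to 120 mm). Origin: centre of its underside, on the axis of the upright screw. Its -x axis points about to the robot; z up.
- platen: aluminium pressure plate 70 x 70 mm with a black rubber facing under the crossbar, 13 mm thick; origin: centre of its underside. It starts 6 to 9 mm above the pad and sinks 5 mm for each radian that the screw is turned clockwise (seen from above). Once it bears on the pad the resistance rises steeply: firmly clamped is reached within some 0.3 rad; the screw stays where it is left.
- pad_centre (a point): centre, half-way up, of the yellow note pad 51 x 51 x 16 mm that lies loose on the bed under the plate.
- handle (a joint): swing of the handle about the screw axis, rad, stops at +-0.75, 0 = along the press's -x axis; grows clockwise seen from above. Lever on tighten: a clockwise swing turns the screw (18 teeth, up to 0.35 rad lost before one takes; at the grip about 7 N moving, 4 N held still), anticlockwise it free-wheels (1 to 2 N). Lever on loosen: the reverse, anticlockwise unscrews.
- grip (a point): middle of the handle's black round grip, 84 mm long, 22 mm thick, level, 140 mm from the screw axis and 108 mm above the desk; its x axis points outwards along the handle. Free space all round it. The pad is firmly clamped when the pull here is about 10 N moving, or 3 N more held still than while the plate ran free; 5 N more is too much.
- lever (a joint): direction lever, rad: -0.34 fully loosen, +0.34 fully tighten; grows clockwise seen from above. Upright pivot on top of the ratchet head, 49 mm from the screw axis towards the grip; it points from there towards the screw axis. About 2 N at its tip moves it; it stays where it is left and has firm stops at both ends: only pushed up to the stop does the ratchet hold.
- lever_tip (a point): middle of the upright thumb piece of the direction lever: 12 mm along the lever, 6 mm thick, its top 145 mm and its foot 128 mm above the desk, over the head's flat top at 120 mm; 40 mm from the lever's pivot. Its x axis points from the thumb piece back to the lever's pivot.
- glue: glue stick standing, 26 mm across, 92 mm high, bystander; origin under its centre.
- tape_measure: tape measure, 65 x 87 x 35 mm, bystander; origin under its centre.
- keys: two keys on a ring, 49 x 74 mm, flat, bystander.
- marker: board marker lying, 129 mm long, 18 mm thick, bystander.
Things that resemble listed ones, but are neither listed nor needed, are in the scene too. There is more than one size of the part that bears handle; the job needs the larger.

How it is judged:
By the outcome, as a careful person would: the job done as asked, in the order asked, and still so for the second after the job is handed in, with the robot touching nothing.
It also fails if it takes over 72 s, if anything falls off the work surface, if the arm or the gripper's body presses on something with over 40 N, if the wrist force passes 120 N, or if a joint passes its speed limit or range.

### The arm

A 6-joint arm with a two-finger parallel gripper is mounted at the origin on a cart in front of the work surface, level with it; the furniture and walls round the work are solid. World frame = base frame: x ahead of the robot, y to its left, z up, the work surface at z = 0. Lengths are in m, angles in degrees, forces in N, time in s.
With the tool pointing down it reaches from about 0.25 to 0.725 m from the base axis. Payload 9.7 kg.
Tool frame: the origin (TCP) lies at the very end of the fingers, on their centre line; the grasp point (between the pads) lies 19 mm behind it; z points along the fingers, y is the line along which they close (so a half turn about z gives the same grasp; the last joint's range is limited). The gripper opens to 85 mm and grips with 20 to 120 N. Pads are 22 mm wide; open, the fingers measure 114 mm over their backs; the gripper's body (76 mm by 85 mm) begins 54 mm behind the grasp point. The pads swing forward as they close: fully open they stand 13 mm farther back than shut.
Start: joints at [68.755, 4.979, 10.078, 95.1, 0, 90], TCP at [0.199, 0.513, 0.231] pointing down, gripper open.
Joint ranges: [-179.16, 179.16], [-48.56, 103.87], [-65.8, 70.77], [-126.05, 130.52], [-82.76, 87.17], [-180, 180]. Speed limits (degrees/s): [127.2, 127.2, 147.25, 180, 180, 180].

### API

Orientations are given as [roll, pitch, yaw] about the fixed x, y, z axes, in that order (R = Rz(yaw) Ry(pitch) Rx(roll)).
In Python, from workcell import bot gives the robot as it stands.
- The arm moves only by the tool arm_command, never from a script. Its argument "series" is a list of rows, each a list of 4 numbers: the shift along the tool's x, y, z in m, then the turn about the tool's z in rad. A call has exactly 5 rows; each row is the pose to reach, as a shift and turn from the pose commanded when the call began, along the tool's axes at that moment; what a row does not reach only later rows make up. A row lasts 1/10 s, in which the tool goes at most 50 mm and 8.59 degrees, less where a joint would pass 70% of its speed; a pose out of reach is approached as far as the arm can. A call with a gripper value outside its range is refused whole. "hand" is the finger opening in m, from 0 to 0.0854, set as the call begins (left out, the last holds). The fingers move at their own pace and stop on an object; "grip_force" is the grip in N (left out, the last holds). Time passes only in rows, so rows that repeat a pose let the fingers close, or fill a call up. It gives the time, the measured TCP pose, the force, the opening and the grip force at its end, in the units of the state.
- bot.get_obs(): the state, without advancing time (a new reading comes with each control period).
- bot.camera(name): name is "scene" or "top" or "wrist"; returns a dict with "color" (400x640x3 uint8, blue, green, red), "camera_matrix" (3x3 intrinsics, pixels), "dist_coeffs" ([k1, k2, p1, p2, k3] as OpenCV has them; the pictures are not rectified), "xyz" and "orientation" of the camera in the world; the wrist camera has in their place "T_tool_cam" (4x4, takes a point from camera to tool coordinates, whose origin is the TCP and whose axes are the flange's). Camera axes: x right, y up, looking along -z (the intrinsics and any distortion apply to the point x, -y, -z); pixel columns grow to the right and rows downward; lengths in m; the calibration is good to about 2 mm. A picture is of the moment at which its call begins: read the wrist's pose just before it. There is no depth.
- bot.job_done(): hands the job in; it is judged then, once.
Trained networks look in the newest picture that a camera, given by its name, has taken for a name from the list of things; names that differ only in an ending like _2 or _b are one class to them, and where a whole thing is asked for, a point or a joint stands for the part that bears it (a point fixed in the world has none). Each returns a list of dicts, best first, with "confidence" (0 to 1); they miss things now and then, are a little off and sometimes report something else, mostly with a low value. They report only what shows in the picture. A call takes as long as a camera call. They do not tell look-alikes from the thing itself.
- bot.find_in(camera, target): "location" ([column, row] in pixels, amid what is visible of it).
- bot.mark_of(camera, target): "location" ([column, row] in pixels: a listed point, or the origin of a listed thing).
The state is a dict: "time": time; "q": joint angles; "qd": joint speeds; "joint_efforts": joint torques, N m; "ee_pos": TCP position; "tcp_rot": TCP orientation; "wrist_force": force on the tool from outside, world axes, zero at the start; "torque": the same for the moment, N m; "opening": finger opening in m; "grasp_force": force on a finger pad.
Only numpy, scipy, OpenCV 4.12 (cv2) and the standard library are available. Lean on these libraries where they do the work, as an engineer would, in place of code of your own. Each camera call takes 0.05 s, during which the arm holds its last target. There are 200 camera calls.

## Working session

There is one attempt and no reset: what is moved stays moved. The work goes in short steps, Python scripts to look and compute and a tool call to move; the robot and the scene stay as the last step left them, time stands still between calls to the robot, and variables do not carry over. Pictures are saved under pics/ and viewed, at most 10 in all, crops included, and the job is handed in when it is done.

Besides the shell and the picture viewer there is one more tool, called after ">>>" as name(argument=value, ...), one argument or row to a line, values as JSON. arm_command: Moves the arm, as the interface text tells. Its arguments: {"type":"object","properties":{"series":{"type":"array"},"hand":{"type":"number"},"grip_force":{"type":"number"}},"required":["series"]}

```bash
mkdir -p pics; cat > h.py <<'E'
import numpy as np, cv2
from scipy.spatial.transform import Rotation as R
from workcell import bot
def cam(name,fn=None):
    o=bot.get_obs(); c=bot.camera(name)
    if fn: cv2.imwrite('pics/'+fn,c['color'])
    K=np.array(c['camera_matrix']);D=np.array(c['dist_coeffs'])
    if 'T_tool_cam' in c:
        T=np.eye(4);T[:3,:3]=R.from_euler('xyz',o['tcp_rot'],degrees=True).as_matrix();T[:3,3]=o['ee_pos'];T=T@np.array(c['T_tool_cam'])
        return c,K,D,T[:3,:3],T[:3,3]
    return c,K,D,c['orientation'],np.array(c['xyz'])
def ray(C,px):
    c,K,D,Rm,p=C
    u=cv2.undistortPoints(np.array([[px]],float),K,D)[0,0]
    return p,Rm@np.array([u[0],-u[1],-1])
def at_z(C,px,z):
    p,d=ray(C,px); return p+d*(z-p[2])/d[2]
def proj(C,P):
    c,K,D,Rm,p=C
    q=Rm.T@(np.array(P)-p); q=np.array([q[0],-q[1],-q[2]])
    return cv2.projectPoints(q[None],np.zeros(3),np.zeros(3),K,D)[0].ravel()
E
python3 - <<'E'
from h import *
o=bot.get_obs();print({k:np.round(v,3).tolist() for k,v in o.items()})
for n in ['scene','top']:
    c=bot.camera(n); cv2.imwrite(f'pics/{n}0.png',c['color']); print(n,c['xyz'],c['orientation'])
    for t in ['press','grip','lever_tip','handle','lever','pad_centre','platen','glue','tape_measure']:
        print(t,'F',[(np.round(d['location'],1).tolist(),round(d['confidence'],2)) for d in bot.find_in(n,t)],'M',[(np.round(d['location'],1).tolist(),round(d['confidence'],2)) for d in bot.mark_of(n,t)] if t not in('handle','lever') else '')
E
```

```text
{'time': 0.0, 'q': [68.755, 5.011, 10.037, 95.098, -0.002, 90.0], 'qd': [0.095, -0.009, 0.093, 0.034, 0.023, 0.063], 'joint_efforts': [-0.001, -52.039, 46.481, 0.016, -0.0, -0.0], 'ee_pos': [0.199, 0.512, 0.231], 'tcp_rot': [-179.928, 0.002, 158.755], 'wrist_force': [0.756, 0.021, -0.669], 'torque': [-0.046, -0.03, -0.019], 'grasp_force': 0.0, 'opening': 0.086}
scene [ 0.20118564 -0.52204445  0.70938792] [ 5.55117196e+01  1.37042290e-02 -2.44907260e+01]
press F [([289.5, 205.5], 0.61)] M [([299.0, 216.2], 0.64)]
grip F [([283.2, 191.0], 0.86), ([456.8, 285.6], 0.58)] M [([451.3, 313.1], 0.8), ([247.4, 200.0], 0.7)]
lever_tip F [([454.7, 283.1], 0.58)] M [([455.1, 275.9], 0.56), ([292.6, 173.4], 0.55), ([298.6, 204.8], 0.18)]
handle F [([284.1, 187.4], 0.59)] M 
lever F [([285.9, 179.5], 0.58), ([450.2, 280.7], 0.41)] M 
pad_centre F [([297.3, 216.6], 0.56)] M [([298.5, 212.4], 0.55)]
platen F [([296.9, 205.3], 0.67)] M [([298.3, 206.2], 0.79)]
glue F [([284.1, 187.5], 0.52), ([246.6, 172.0], 0.47)] M [([248.9, 184.8], 0.52)]
tape_measure F [([276.5, 169.1], 0.8)] M [([281.3, 179.0], 0.73)]
top [0.43746729 0.26585178 1.38823248] [  6.15579585   0.13596649 -90.18439886]
press F [([309.8, 225.3], 0.85)] M [([299.5, 216.0], 0.61)]
grip F [([304.0, 221.5], 0.66), ([439.1, 143.7], 0.59)] M [([462.0, 158.6], 0.58), ([311.0, 268.3], 0.57)]
lever_tip F [([222.6, 208.8], 0.53)] M [([289.7, 220.8], 0.6), ([438.2, 129.9], 0.45)]
handle F [([300.8, 221.4], 0.72), ([441.2, 141.8], 0.57)] M 
lever F [([296.5, 225.5], 0.65), ([301.0, 222.9], 0.65)] M 
pad_centre F [] M [([229.3, 205.7], 0.3)]
platen F [([298.1, 226.5], 0.57), ([300.8, 216.8], 0.39)] M []
glue F [([219.8, 246.4], 0.69)] M [([220.9, 245.8], 0.69)]
tape_measure F [([225.0, 208.7], 0.87)] M [([229.4, 206.5], 0.95)]
```

View pics/scene0.png

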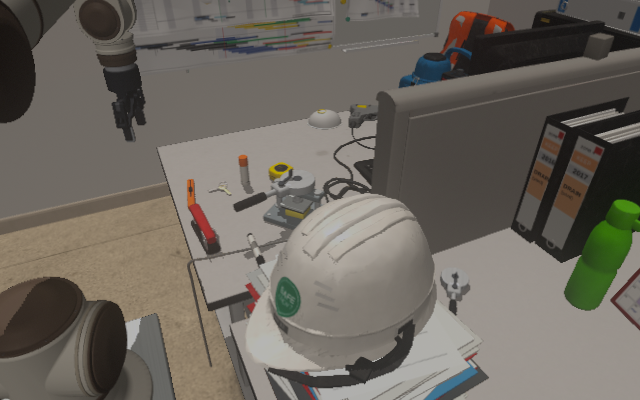

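View pics/top0.png

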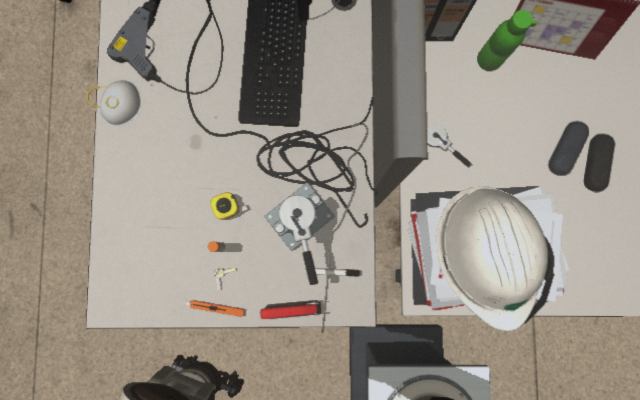

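The scene and top pictures both show two ratchets. The larger one sits on the grey press (top about (297,212), grip about (310,267)). The smaller one lies loose beyond the divider (top about (440,140)). The one on the press is the one needed, so I'll confirm it in an enlarged crop and measure it.

```bash
python3 - <<'E'
from h import *
T=cam('top'); S=cam('scene')
cv2.imwrite('pics/crop1.png',np.hstack([cv2.resize(T[0]['color'][170:300,250:380],(400,400),interpolation=cv2.INTER_CUBIC),cv2.resize(S[0]['color'][145:245,220:345],(400,400),interpolation=cv2.INTER_CUBIC)]))
print('grip top',at_z(T,(311,268.3),.108),'scene',at_z(S,(247.4,200),.108))
print('tip top',at_z(T,(289.7,220.8),.137),'scene',at_z(S,(292.6,173.4),.137))
print('head top',at_z(T,(297,212),.12),'scene press origin',at_z(S,(299,216.2),0),at_z(T,(299.5,216),0))
print('glue',at_z(T,(220.9,245.8),0),'marker ends',at_z(T,(320,270),.01),at_z(T,(361,273),.01))
E
```

```text
Traceback (most recent call last):
  File "h.py", line 17, in at_z
    p,d=ray(C,px); return p+d*(z-p[2])/d[2]
                                       ~^^^
IndexError: invalid index to scalar variable.
```

View pics/crop1.png

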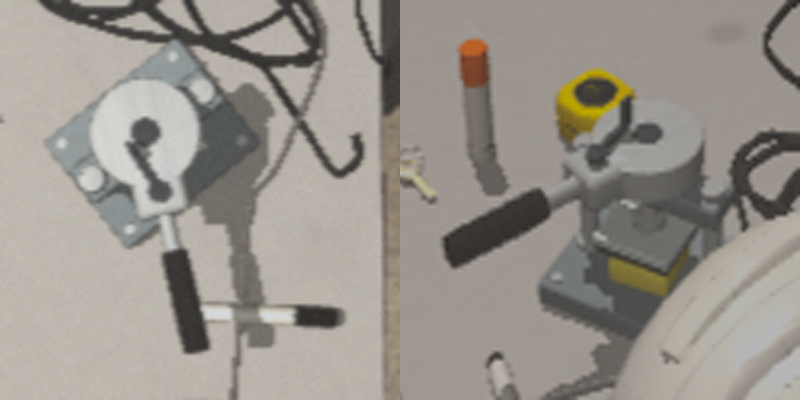

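The crop shows the large ratchet on the press, with head centre (297,212.5), pivot (301,232), lever thumb (292.6,218) and grip middle (310,267.5). This is the right one; the small ratchet beyond the divider has no press.

```bash
sed -i "s/return c,K,D,c\['orientation'\],np/return c,K,D,R.from_euler('xyz',c['orientation'],degrees=True).as_matrix(),np/" h.py; python3 - <<'E'
from h import *
T=cam('top'); S=cam('scene')
print('grip top',at_z(T,(310.4,267.5),.119),at_z(T,(311,268.3),.108),'scene',at_z(S,(247.4,200),.108))
print('tip top',at_z(T,(292.6,217.8),.145),at_z(T,(289.7,220.8),.137),'scene',at_z(S,(292.6,173.4),.137),at_z(S,(290.5,170.2),.145))
print('pivot',at_z(T,(301.3,232),.13),'headtop',at_z(T,(297.4,212.6),.12),'head scene',at_z(S,(220+247/3.2,145+130/4),.122))
print('origin',at_z(S,(299,216.2),0),at_z(T,(299.5,216),0))
c=[at_z(T,(250+x/3.077,170+y/3.077),.016) for x,y in((175,42),(46,145),(128,247),(258,145))];print('bed',np.round(c,3),np.mean(c,0))
print('glue',at_z(T,(220.9,245.8),0),'marker',at_z(T,(320,270),.01),at_z(T,(361,273),.01))
E
```

```text
grip top [0.4105671 0.307254  0.119    ] [0.40835369 0.30611765 0.108     ] scene [0.40813754 0.31971793 0.108     ]
tip top [0.53178865 0.34996112 0.145     ] [0.5250236 0.357607  0.137    ] scene [0.5364226  0.34358855 0.137     ] [0.5327046  0.34782896 0.145     ]
pivot [0.49772859 0.32936834 0.13      ] headtop [0.5466622  0.33971392 0.12      ] head scene [0.54834123 0.34305409 0.122     ]
origin [0.54947999 0.34010366 0.        ] [0.54765302 0.34093875 0.        ]
bed [[0.635 0.32  0.016]
 [0.544 0.433 0.016]
 [0.454 0.361 0.016]
 [0.543 0.247 0.016]] [0.54388758 0.34047859 0.016     ]
glue [0.46735098 0.55394523 0.        ] marker [0.4015296  0.28507197 0.01      ] [0.39324425 0.17527806 0.01      ]
```

>>> arm_command(
  series=[
    [-0.04,0,0,-0.12],
    [-0.08,0,0.005,-0.24],
    [-0.12,-0.002,0.01,-0.36],
    [-0.16,-0.003,0.015,-0.48],
    [-0.2,-0.004,0.02,-0.6],
  ],
  hand=0,
)

```text
time: 2.4
ee_pos: [0.3856, 0.4356, 0.2112]
tcp_rot: [180.0, 0.0, -166.6]
wrist_force: [-0.1, 0.3, 0.4]
opening: 0.0121
grasp_force: 0.0
```

```bash
cat >> h.py <<'E'
A=np.array([.547,.341]); PH0=218.8  # screw axis, world angle of handle 0
def go(P,yaw=None):
    o=bot.get_obs();M=R.from_euler('xyz',o['tcp_rot'],degrees=True).as_matrix()
    s=M.T@(np.array(P)-o['ee_pos']); t=0 if yaw is None else -np.radians((yaw-o['tcp_rot'][2]+180)%360-180)
    print('t',o['time'],'pos',np.round(o['ee_pos'],4),'yaw',round(o['tcp_rot'][2],1),'shift',np.round(s,4),'turn',round(t,3)); return s,t
E
python3 - <<'E'
from h import *
go((.525,.380,.2),193.1)
E
```

```text
t 2.4 pos [0.3856 0.4356 0.2112] yaw -166.6 shift [-0.1226 -0.0865  0.0112] turn 0.006
```

>>> arm_command(
  series=[
    [-0.03,-0.02,0,0],
    [-0.06,-0.04,0.004,0],
    [-0.09,-0.065,0.008,0],
    [-0.123,-0.086,0.011,0],
    [-0.123,-0.086,0.011,0],
  ],
)

```text
time: 2.9
ee_pos: [0.527, 0.3783, 0.1984]
tcp_rot: [-179.9, -0.1, -167.1]
wrist_force: [0.2, -0.1, -0.8]
opening: -0.0
grasp_force: 0.0
```

```bash
python3 - <<'E'
from h import *
W=cam('wrist','w1.png')
go((.525,.380,.131))
for t in ['lever_tip','grip']: print(t,[(np.round(d['location'],1),round(d['confidence'],2)) for d in bot.mark_of('wrist',t)])
for P in [(.5317,.351,.145),(.498,.3295,.13),(.547,.341,.12)]: print(P,proj(W,P))
E
```

```text
t 2.95 pos [0.5252 0.3793 0.199 ] yaw -167.0 shift [-0.0001  0.0008  0.068 ] turn 0
lever_tip [(array([273.7, 213.4]), 0.73)]
grip []
(0.5317, 0.351, 0.145) [268.34591891 218.25313524]
(0.498, 0.3295, 0.13) [247.31077089 153.06323794]
(0.547, 0.341, 0.12) [254.8800409  221.12970772]
```

View pics/w1.png

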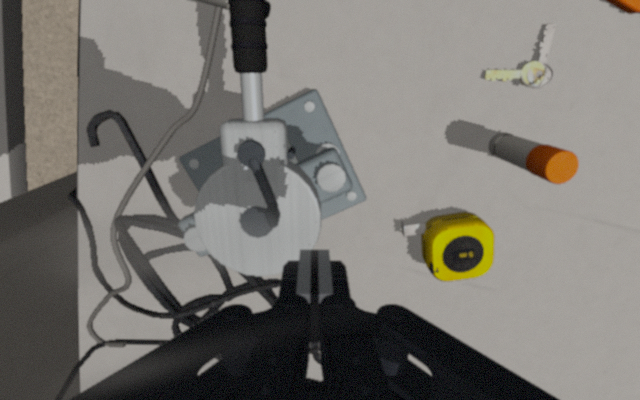

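The wrist view confirms the model: pivot (250,152), thumb (270,213), head centre (257,216), with the closed fingers at (315,260) beside the thumb. I'll lower them beside it and push along −tool y.

>>> arm_command(
  series=[
    [0,0,0.03,0],
    [0,0,0.05,0],
    [0,0,0.062,0],
    [0,0,0.066,0],
    [0,0,0.066,0],
  ],
)

```text
time: 3.55
ee_pos: [0.5231, 0.381, 0.1346]
tcp_rot: [180.0, 0.0, -166.8]
wrist_force: [-1.2, -0.3, 0.6]
opening: -0.0
grasp_force: 0.0
```

>>> arm_command(
  series=[
    [0,-0.004,0,0],
    [0,-0.008,0,0],
    [0,-0.011,0,0],
    [0,-0.014,0,0],
    [0,-0.016,0,0],
  ],
)

```text
time: 4.05
ee_pos: [0.5276, 0.365, 0.1347]
tcp_rot: [180.0, 0.0, -166.9]
wrist_force: [0.7, 2.6, 0.4]
opening: -0.0
grasp_force: 0.9
```

>>> arm_command(
  series=[
    [0,-0.002,0,0],
    [0,-0.004,0,0],
    [0,-0.006,0,0],
    [0,-0.008,0,0],
    [0,-0.008,0,0],
  ],
)

```text
time: 4.55
ee_pos: [0.5291, 0.357, 0.1343]
tcp_rot: [-180.0, 0.0, -166.9]
wrist_force: [0.2, 1.4, 0.7]
opening: -0.0001
grasp_force: 0.7
```

>>> arm_command(
  series=[
    [0,-0.002,0,0],
    [0,-0.004,0,0],
    [0,-0.006,0,0],
    [0,-0.008,0,0],
    [0,-0.01,0,0],
  ],
)

```text
time: 5.05
ee_pos: [0.5313, 0.3473, 0.1342]
tcp_rot: [-180.0, -0.0, -166.9]
wrist_force: [-0.4, 1.5, 0.8]
opening: -0.0003
grasp_force: 1.0
```

>>> arm_command(
  series=[
    [0,-0.001,0,0],
    [0,-0.002,0,0],
    [0,-0.003,0,0],
    [0,-0.004,0,0],
    [0,-0.004,0,0],
  ],
)

```text
time: 5.55
ee_pos: [0.532, 0.3435, 0.1342]
tcp_rot: [-180.0, -0.0, -166.9]
wrist_force: [-1.4, 2.1, 0.3]
opening: -0.0002
grasp_force: 1.0
```

>>> arm_command(
  series=[
    [0,-0.0005,0,0],
    [0,-0.001,0,0],
    [0,-0.0015,0,0],
    [0,-0.002,0,0],
    [0,-0.002,0,0],
  ],
)

```text
time: 6.05
ee_pos: [0.5325, 0.3419, 0.1342]
tcp_rot: [180.0, -0.0, -166.9]
wrist_force: [-4.4, 4.6, 0.6]
opening: -0.0001
grasp_force: 2.1
```

>>> arm_command(
  series=[
    [0,-0.0005,0,0],
    [0,-0.001,0,0],
    [0,-0.0015,0,0],
    [0,-0.002,0,0],
    [0,-0.002,0,0],
  ],
)

```text
time: 6.55
ee_pos: [0.5326, 0.3411, 0.1343]
tcp_rot: [179.8, -0.0, -166.8]
wrist_force: [-4.1, 9.1, -0.4]
opening: 0.0002
grasp_force: 4.6
```

The force has risen from 2 N to 10 N with little travel, so the lever is at its stop. I'll back off, rise and check.

>>> arm_command(
  series=[
    [0,0.006,0,0],
    [0,0.015,0,0],
    [0,0.018,-0.03,0],
    [0,0.018,-0.055,0],
    [0,0.018,-0.065,0],
  ],
)

```text
time: 7.05
ee_pos: [0.5297, 0.3578, 0.2019]
tcp_rot: [180.0, 0.2, -166.9]
wrist_force: [0.7, -0.1, 0.3]
opening: -0.0
grasp_force: 0.0
```

```bash
python3 - <<'E'
from h import *
o=bot.get_obs();print(np.round(o['wrist_force'],1))
W=cam('wrist'); cv2.imwrite('pics/w2.png',cv2.resize(W[0]['color'][:330,120:450],(600,600),interpolation=cv2.INTER_CUBIC))
print([(np.round(d['location'],1),round(d['confidence'],2)) for d in bot.mark_of('wrist','lever_tip')],[at_z(W,d['location'],.137) for d in bot.mark_of('wrist','lever_tip')])
for P in [(.5378,.325,.137),(.5317,.351,.137),(.498,.3295,.13),(.547,.341,.12)]: print(P,(proj(W,P)-[120,0])*600/330)
print(at_z(W,proj(W,(.498,.3295,.13)),.13))
go((*(A+.14*np.array([np.cos(np.radians(193.1)),np.sin(np.radians(193.1))])),.2),193.1)
E
```

```text
[ 0.7 -0.1  0.3]
[(array([263.9, 214.5]), 0.94)] [array([0.53791098, 0.32686299, 0.137     ])]
(0.5378, 0.325, 0.137) [256.56682006 388.62064498]
(0.5317, 0.351, 0.137) [331.26096949 388.56421818]
(0.498, 0.3295, 0.13) [292.53432544 280.51708821]
(0.547, 0.341, 0.12) [299.15365882 402.04358413]
[0.498  0.3295 0.13  ]
t 7.2 pos [0.5294 0.3574 0.199 ] yaw -166.9 shift [ 0.1265 -0.0199 -0.001 ] turn 0.0
```

View pics/w2.png

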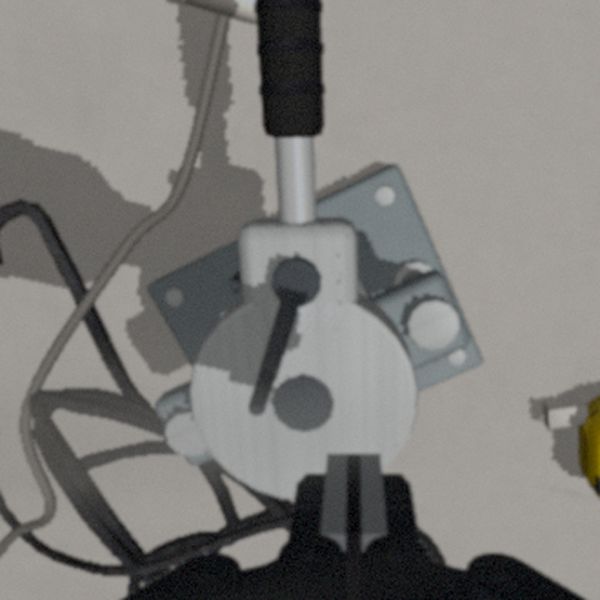

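The lever is now fully on tighten: thumb at crop (258,405), pivot (296,280), about +0.34 rad, and the handle hasn't moved. Next I'll go over the grip with the fingers open.

>>> arm_command(
  series=[
    [0.03,-0.005,-0.004,0],
    [0.065,-0.01,-0.004,0],
    [0.1,-0.015,-0.004,0],
    [0.1265,-0.019,-0.004,0],
    [0.1265,-0.019,-0.004,0],
  ],
  hand=0.045,
)

```text
time: 7.7
ee_pos: [0.4077, 0.3088, 0.2024]
tcp_rot: [-180.0, -0.1, -166.8]
wrist_force: [0.6, 0.2, 0.1]
opening: 0.0448
grasp_force: 0.0
```

```bash
python3 - <<'E'
from h import *
T=cam('top'); W=cam('wrist')
o=bot.get_obs();print(o['opening'])
for n,C in (('top',T),('wrist',W)):
    print(n,[(np.round(at_z(C,d['location'],.108),4),round(d['confidence'],2)) for d in bot.mark_of(n,'grip')],'tip',[(np.round(at_z(C,d['location'],.137),4),round(d['confidence'],2)) for d in bot.mark_of(n,'lever_tip')])
cv2.imwrite('pics/w3.png',W[0]['color'])
go((.4105,.310,.087),193.1)
E
```

```text
0.04493507752866336
top [(array([ 0.6839, -0.0731,  0.108 ]), 0.92)] tip [(array([0.5377, 0.3207, 0.137 ]), 0.62), (array([ 0.7387, -0.0161,  0.137 ]), 0.45)]
wrist [(array([0.41  , 0.3117, 0.108 ]), 0.89)] tip [(array([0.5357, 0.3246, 0.137 ]), 0.58)]
t 8.0 pos [0.4108 0.3101 0.2025] yaw -166.9 shift [ 0.0002 -0.      0.1155] turn 0.0
```

View pics/w3.png

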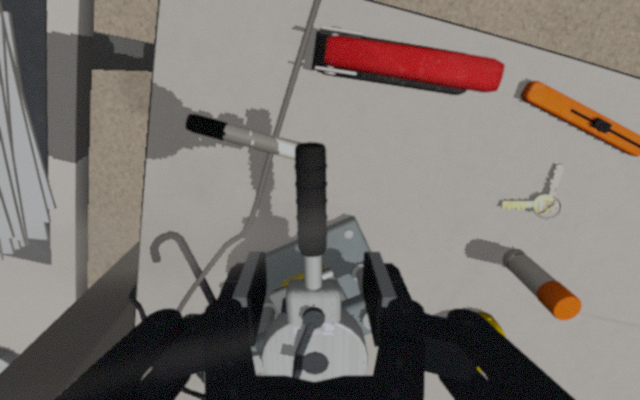

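The wrist view shows the grip centred at (311,200), aligned between the open fingers. I'll go down.

>>> arm_command(
  series=[
    [0,0,0.04,0],
    [0,0,0.075,0],
    [0,0,0.1,0],
    [0,0,0.114,0],
    [0,0,0.114,0],
  ],
)

```text
time: 8.5
ee_pos: [0.4097, 0.3094, 0.0873]
tcp_rot: [-179.9, -0.2, -166.9]
wrist_force: [-0.0, -0.7, -0.2]
opening: 0.045
grasp_force: 0.0
```

>>> arm_command(
  series=[
    [0,0,0,0],
    [0,0,0,0],
    [0,0,0,0],
    [0,0,0,0],
    [0,0,0,0],
  ],
  hand=0.026,
  grip_force=40,
)

```text
time: 9.0
ee_pos: [0.4103, 0.3102, 0.0898]
tcp_rot: [180.0, 0.0, -166.9]
wrist_force: [0.1, -0.0, -0.7]
opening: 0.0259
grasp_force: 0.0
```

```bash
cat >> h.py <<'E'
def arc(d_deg,n=5,A=A,r=None):
    """rows for anticlockwise swing of d_deg about A, from the present pose"""
    o=bot.get_obs();p=np.array(o['ee_pos']);M=R.from_euler('xyz',o['tcp_rot'],degrees=True).as_matrix()
    v=p[:2]-A; th=np.arctan2(v[1],v[0]); r0=np.hypot(*v); r=r or r0
    print('t',o['time'],'ang',np.degrees(th)%360,'handle',np.radians(PH0-np.degrees(th)%360),'r',r0,'yaw',o['tcp_rot'][2]%360)
    for k in range(1,n+1):
        a=th+np.radians(d_deg)*k/n; rr=r0+(r-r0)*k/n
        P=np.array([*(A+rr*np.array([np.cos(a),np.sin(a)])),p[2]])
        print(np.round(M.T@(P-p),4).tolist(), round(-np.radians(d_deg)*k/n,3))
E
python3 - <<'E'
from h import *
o=bot.get_obs();print(np.round(o['wrist_force'],2),o['opening'],o['grasp_force'],np.round(o['ee_pos'],4))
arc(25); arc(5); arc(-5); arc(-25)
E
```

```text
[ 0.05 -0.03 -0.73] 0.0258715306950562 0.0 [0.4103 0.3102 0.0898]
t 9.0 ang 192.70889340270085 handle 0.4553757156116846 r 0.1401066004810901 yaw 193.13454989011785
[-0.0004, -0.0122, -0.0] -0.087
[-0.0019, -0.0243, -0.0] -0.175
[-0.0045, -0.0363, -0.0] -0.262
[-0.0081, -0.048, -0.0] -0.349
[-0.0127, -0.0593, -0.0] -0.436
t 9.0 ang 192.70889340270085 handle 0.4553757156116846 r 0.1401066004810901 yaw 193.13454989011785
[-0.0, -0.0024, -0.0] -0.017
[-0.0, -0.0049, -0.0] -0.035
[-0.0001, -0.0073, -0.0] -0.052
[-0.0003, -0.0098, -0.0] -0.07
[-0.0004, -0.0122, -0.0] -0.087
t 9.0 ang 192.70889340270085 handle 0.4553757156116846 r 0.1401066004810901 yaw 193.13454989011785
[-0.0, 0.0024, 0.0] 0.017
[-0.0001, 0.0049, 0.0] 0.035
[-0.0002, 0.0073, 0.0] 0.052
[-0.0004, 0.0098, 0.0] 0.07
[-0.0006, 0.0122, 0.0] 0.087
t 9.0 ang 192.70889340270085 handle 0.4553757156116846 r 0.1401066004810901 yaw 193.13454989011785
[-0.0006, 0.0122, 0.0] 0.087
[-0.0023, 0.0243, 0.0] 0.175
[-0.005, 0.0362, 0.0] 0.262
[-0.0088, 0.0479, 0.0] 0.349
[-0.0136, 0.0591, 0.0] 0.436
```

>>> arm_command(
  series=[
    [0,-0.006,0,-0.044],
    [-0.0005,-0.0122,0,-0.087],
    [-0.001,-0.0183,0,-0.131],
    [-0.0021,-0.0243,0,-0.175],
    [-0.0033,-0.0303,0,-0.218],
  ],
)

```text
time: 9.5
ee_pos: [0.4202, 0.2812, 0.0895]
tcp_rot: [180.0, 0.0, -154.3]
wrist_force: [-0.5, 0.5, 0.1]
opening: 0.026
grasp_force: 0.4
```

>>> arm_command(
  series=[
    [-0.0004,-0.0122,0,-0.087],
    [-0.0021,-0.0243,0,-0.175],
    [-0.0048,-0.0363,0,-0.262],
    [-0.0084,-0.048,0,-0.349],
    [-0.0131,-0.0592,0,-0.436],
  ],
)

```text
time: 10.0
ee_pos: [0.4578, 0.2332, 0.0895]
tcp_rot: [180.0, 0.0, -129.2]
wrist_force: [-0.5, 1.9, -0.2]
opening: 0.0261
grasp_force: 0.3
```

```bash
python3 - <<'E'
from h import *
o=bot.get_obs();print(np.round(o['wrist_force'],2),o['grasp_force'])
arc(1,1)
W=cam('wrist','w4.png')
for t in ('lever_tip','grip'): print([(np.round(at_z(W,d['location'],z),4),round(d['confidence'],2)) for z in (.137,.108) for d in bot.mark_of('wrist',t)])
E
```

```text
[-0.47  1.92 -0.21] 0.33469545654952526
t 10.0 ang 230.399145822654 handle -0.20244328502425823 r 0.1399055896296635 yaw 230.81401899708703
[-0.0, -0.0024, -0.0] -0.017
[]
[(array([0.4453, 0.2203, 0.137 ]), 0.64), (array([0.4577, 0.236 , 0.108 ]), 0.64)]
```

It free-wheels at 1–2 N. I'll continue to the stop, slowing near the end.

>>> arm_command(
  series=[
    [-0.0004,-0.0122,0,-0.087],
    [-0.0021,-0.0243,0,-0.175],
    [-0.0048,-0.0363,0,-0.262],
    [-0.0084,-0.048,0,-0.349],
    [-0.0131,-0.0592,0,-0.436],
  ],
)

```text
time: 10.75
ee_pos: [0.5115, 0.2064, 0.0893]
tcp_rot: [180.0, -0.0, -104.3]
wrist_force: [-0.6, 0.7, 0.7]
opening: 0.026
grasp_force: 0.6
```

>>> arm_command(
  series=[
    [0,-0.0024,0,-0.017],
    [0,-0.0049,0,-0.035],
    [-0.0002,-0.0073,0,-0.052],
    [-0.0003,-0.0098,0,-0.07],
    [-0.0005,-0.0122,0,-0.087],
  ],
)

```text
time: 11.25
ee_pos: [0.5236, 0.2037, 0.0893]
tcp_rot: [180.0, 0.0, -99.4]
wrist_force: [-1.1, 1.2, -1.2]
opening: 0.0259
grasp_force: 0.5
```

```bash
python3 - <<'E'
from h import *
o=bot.get_obs();print(np.round(o['wrist_force'],2),o['grasp_force'])
arc(1,1)
E
```

```text
[-1.11  1.17 -1.24] 0.4741409607231617
t 11.25 ang 260.3201990466588 handle -0.7246641794476063 r 0.13926900008528764 yaw 260.6304861596976
[-0.0, -0.0024, -0.0] -0.017
```

>>> arm_command(
  series=[
    [0,-0.0015,0,-0.01],
    [0,-0.003,0,-0.02],
    [0,-0.0045,0,-0.03],
    [0,-0.006,0,-0.04],
    [0,-0.006,0,-0.04],
  ],
)

```text
time: 11.75
ee_pos: [0.528, 0.203, 0.0892]
tcp_rot: [179.8, 0.0, -97.1]
wrist_force: [-10.1, 4.6, 3.0]
opening: 0.0258
grasp_force: 5.3
```

```bash
python3 - <<'E'
from h import *
o=bot.get_obs();print(np.round(o['wrist_force'],2),o['grasp_force'])
arc(1,1)
E
```

```text
[-10.15   4.65   3.03] 5.270964950323105
t 11.75 ang 262.1706215551001 handle -0.7569601447729203 r 0.1392959081828372 yaw 262.9291111079563
[0.0, -0.0024, -0.0] -0.017
```

The handle is at its end stop (about 10 N, −0.75 rad). Now the clockwise stroke, watching the force.

>>> arm_command(
  series=[
    [-0.0003,0.0098,0,0.07],
    [-0.0014,0.0195,0,0.14],
    [-0.003,0.0291,0,0.209],
    [-0.0054,0.0386,0,0.279],
    [-0.0084,0.0479,0,0.349],
  ],
)

```text
time: 12.25
ee_pos: [0.4839, 0.2163, 0.0894]
tcp_rot: [-179.8, -0.0, -117.3]
wrist_force: [5.1, -2.0, -2.4]
opening: 0.0255
grasp_force: 3.2
```

>>> arm_command(
  series=[
    [-0.0003,0.0098,0,0.07],
    [-0.0014,0.0195,0,0.14],
    [-0.003,0.0291,0,0.209],
    [-0.0054,0.0386,0,0.279],
    [-0.0054,0.0386,0,0.279],
  ],
)

```text
time: 12.75
ee_pos: [0.4511, 0.239, 0.0893]
tcp_rot: [-179.9, -0.0, -133.2]
wrist_force: [0.4, -4.2, -1.0]
opening: 0.0261
grasp_force: 1.9
```

>>> arm_command(
  series=[
    [0,0,0,0],
    [0,0,0,0],
    [0,0,0,0],
    [0,0,0,0],
    [0,0,0,0],
  ],
)

```text
time: 13.25
ee_pos: [0.4515, 0.2388, 0.0893]
tcp_rot: [-180.0, -0.0, -133.1]
wrist_force: [0.7, -5.6, 1.4]
opening: 0.0262
grasp_force: 2.2
```

```bash
cat >> h.py <<'E'
def st():
    o=bot.get_obs();p=np.array(o['ee_pos'])[:2]-A;u=p/np.hypot(*p);t=np.array([u[1],-u[0]])  # clockwise tangent
    f=np.array(o['wrist_force'])[:2];print('t',round(o['time'],2),'pull',round(-f@t,2),'radial',round(f@u,2),'handle',round(float(np.radians(PH0-np.degrees(np.arctan2(p[1],p[0]))%360)),3),'r',round(float(np.hypot(*p)),4),'yaw-h',round(o['tcp_rot'][2]%360-np.degrees(np.arctan2(p[1],p[0]))%360,2),'grasp',round(o['grasp_force'],2))
E
python3 -c "
from h import *
st()"
```

```text
t 13.25 pull 4.37 radial 3.6 handle -0.142 r 0.1399 yaw-h -0.05 grasp 2.2
```

>>> arm_command(
  series=[
    [-0.0003,0.0098,0,0.07],
    [-0.0014,0.0195,0,0.14],
    [-0.003,0.0291,0,0.209],
    [-0.0054,0.0386,0,0.279],
    [-0.0084,0.0479,0,0.349],
  ],
)

```text
time: 13.75
ee_pos: [0.4219, 0.2776, 0.0893]
tcp_rot: [-179.9, -0.0, -153.3]
wrist_force: [1.4, -7.8, 0.9]
opening: 0.0258
grasp_force: 3.3
```

```bash
python3 -c "
from h import *
st()"
```

```text
t 13.75 pull 7.58 radial 2.22 handle 0.208 r 0.1403 yaw-h -0.15 grasp 3.33
```

>>> arm_command(
  series=[
    [0,0.005,0,0.035],
    [-0.0003,0.0098,0,0.07],
    [-0.0008,0.0147,0,0.105],
    [-0.0014,0.0195,0,0.14],
    [-0.0014,0.0195,0,0.14],
  ],
)

```text
time: 14.25
ee_pos: [0.4141, 0.296, 0.0892]
tcp_rot: [-180.0, -0.1, -161.2]
wrist_force: [-1.8, -5.0, 1.3]
opening: 0.0261
grasp_force: 2.2
```

```bash
python3 -c "
from h import *
st()"
```

```text
t 14.25 pull 4.19 radial 3.33 handle 0.351 r 0.1404 yaw-h 0.12 grasp 2.17
```

>>> arm_command(
  series=[
    [0,0.005,0,0.035],
    [-0.0003,0.0098,0,0.07],
    [-0.0008,0.0147,0,0.105],
    [-0.0014,0.0195,0,0.14],
    [-0.0014,0.0195,0,0.14],
  ],
)

```text
time: 14.75
ee_pos: [0.409, 0.3149, 0.0892]
tcp_rot: [-180.0, -0.1, -169.2]
wrist_force: [-1.7, -6.2, 1.8]
opening: 0.026
grasp_force: 2.2
```

```bash
python3 -c "
from h import *
st()"
```

```text
t 14.75 pull 5.75 radial 2.78 handle 0.49 r 0.1404 yaw-h 0.09 grasp 2.17
```

>>> arm_command(
  series=[
    [0,0.005,0,0.035],
    [-0.0003,0.0098,0,0.07],
    [-0.0008,0.0147,0,0.105],
    [-0.0014,0.0195,0,0.14],
    [-0.0014,0.0195,0,0.14],
  ],
)

```text
time: 15.25
ee_pos: [0.4066, 0.3344, 0.0892]
tcp_rot: [-180.0, -0.1, -177.2]
wrist_force: [-3.4, -4.4, 1.7]
opening: 0.0261
grasp_force: 2.2
```

```bash
python3 -c "
from h import *
st()"
```

```text
t 15.25 pull 4.26 radial 3.57 handle 0.63 r 0.1406 yaw-h 0.1 grasp 2.16
```

No contact yet: it still reads free-running, 4.3 N held with a steady pad force of 2.17. Swinging back.

>>> arm_command(
  series=[
    [-0.0004,-0.0122,0,-0.087],
    [-0.0021,-0.0243,0,-0.175],
    [-0.0048,-0.0363,0,-0.262],
    [-0.0084,-0.048,0,-0.349],
    [-0.0131,-0.0592,0,-0.436],
  ],
)

```text
time: 15.75
ee_pos: [0.4232, 0.2761, 0.0894]
tcp_rot: [179.9, 0.0, -151.9]
wrist_force: [-1.4, 1.3, -0.1]
opening: 0.026
grasp_force: 0.6
```

>>> arm_command(
  series=[
    [-0.0004,-0.0122,0,-0.087],
    [-0.0021,-0.0243,0,-0.175],
    [-0.0048,-0.0363,0,-0.262],
    [-0.0084,-0.048,0,-0.349],
    [-0.0131,-0.0592,0,-0.436],
  ],
)

```text
time: 16.25
ee_pos: [0.4626, 0.2298, 0.0894]
tcp_rot: [179.9, 0.1, -127.0]
wrist_force: [-0.8, 1.4, -0.4]
opening: 0.0259
grasp_force: 0.6
```

>>> arm_command(
  series=[
    [-0.0004,-0.0122,0,-0.087],
    [-0.0021,-0.0243,0,-0.175],
    [-0.0048,-0.0363,0,-0.262],
    [-0.0084,-0.048,0,-0.349],
    [-0.0131,-0.0592,0,-0.436],
  ],
)

```text
time: 16.75
ee_pos: [0.5178, 0.2045, 0.0893]
tcp_rot: [180.0, 0.1, -102.0]
wrist_force: [-2.0, 1.1, 0.2]
opening: 0.0257
grasp_force: 0.5
```

```bash
python3 -c "
from h import *
st()"
```

```text
t 16.75 pull -2.22 radial -0.69 handle -0.683 r 0.1396 yaw-h 0.08 grasp 0.47
```

>>> arm_command(
  series=[
    [0,0.005,0,0.035],
    [-0.0003,0.0098,0,0.07],
    [-0.0008,0.0147,0,0.105],
    [-0.0014,0.0195,0,0.14],
    [-0.0014,0.0195,0,0.14],
  ],
)

```text
time: 17.25
ee_pos: [0.4985, 0.2103, 0.0894]
tcp_rot: [180.0, 0.1, -110.2]
wrist_force: [0.3, -0.8, 0.6]
opening: 0.026
grasp_force: 0.0
```

>>> arm_command(
  series=[
    [0,0.005,0,0.035],
    [-0.0003,0.0098,0,0.07],
    [-0.0008,0.0147,0,0.105],
    [-0.0014,0.0195,0,0.14],
    [-0.0014,0.0195,0,0.14],
  ],
)

```text
time: 17.75
ee_pos: [0.4814, 0.2179, 0.0894]
tcp_rot: [-179.9, 0.0, -118.2]
wrist_force: [2.8, -2.7, -1.4]
opening: 0.026
grasp_force: 2.0
```

```bash
python3 -c "
from h import *
st()"
```

```text
t 17.75 pull 3.77 radial 1.05 handle -0.404 r 0.1395 yaw-h -0.17 grasp 2.0
```

>>> arm_command(
  series=[
    [0,0.005,0,0.035],
    [-0.0003,0.0098,0,0.07],
    [-0.0008,0.0147,0,0.105],
    [-0.0014,0.0195,0,0.14],
    [-0.0014,0.0195,0,0.14],
  ],
)

```text
time: 18.25
ee_pos: [0.4647, 0.2283, 0.0894]
tcp_rot: [-180.0, 0.0, -126.2]
wrist_force: [2.5, -3.3, -0.7]
opening: 0.0259
grasp_force: 2.1
```

```bash
python3 -c "
from h import *
st()"
```

```text
t 18.25 pull 4.0 radial 1.21 handle -0.263 r 0.1396 yaw-h -0.12 grasp 2.11
```

>>> arm_command(
  series=[
    [0,0.005,0,0.035],
    [-0.0003,0.0098,0,0.07],
    [-0.0008,0.0147,0,0.105],
    [-0.0014,0.0195,0,0.14],
    [-0.0014,0.0195,0,0.14],
  ],
)

```text
time: 18.75
ee_pos: [0.4497, 0.2408, 0.0893]
tcp_rot: [-180.0, -0.0, -134.3]
wrist_force: [2.8, -4.5, 0.1]
opening: 0.026
grasp_force: 2.5
```

```bash
python3 -c "
from h import *
st()"
```

```text
t 18.75 pull 5.12 radial 1.32 handle -0.123 r 0.1397 yaw-h -0.12 grasp 2.48
```

Contact is starting, so I'll use smaller steps.

>>> arm_command(
  series=[
    [0,0.0025,0,0.018],
    [0,0.005,0,0.035],
    [-0.0002,0.0075,0,0.053],
    [-0.0003,0.0098,0,0.07],
    [-0.0003,0.0098,0,0.07],
  ],
)

```text
time: 19.25
ee_pos: [0.4432, 0.2475, 0.0893]
tcp_rot: [-179.9, -0.0, -138.3]
wrist_force: [4.2, -6.0, 0.1]
opening: 0.0261
grasp_force: 3.1
```

```bash
python3 -c "
from h import *
st()"
```

```text
t 19.25 pull 7.26 radial 0.95 handle -0.056 r 0.1397 yaw-h -0.25 grasp 3.07
```

>>> arm_command(
  series=[
    [0,0,0,0],
    [0,0,0,0],
    [0,0,0,0],
    [0,0,0,0],
    [0,0,0,0],
  ],
)

```text
time: 19.75
ee_pos: [0.4432, 0.2475, 0.0893]
tcp_rot: [-179.9, -0.0, -138.2]
wrist_force: [2.5, -5.9, 0.3]
opening: 0.0256
grasp_force: 3.0
```

```bash
python3 -c "
from h import *
for i in range(8): bot.camera('top'); st()"
```

```text
t 19.8 pull 5.41 radial 1.8 handle -0.056 r 0.1397 yaw-h -0.23 grasp 3.0
t 19.85 pull 6.03 radial 0.78 handle -0.056 r 0.1397 yaw-h -0.23 grasp 3.0
t 19.9 pull 6.0 radial 2.2 handle -0.056 r 0.1397 yaw-h -0.24 grasp 3.0
t 19.95 pull 5.63 radial 1.6 handle -0.056 r 0.1397 yaw-h -0.24 grasp 3.01
t 20.0 pull 6.13 radial 0.92 handle -0.056 r 0.1397 yaw-h -0.24 grasp 3.0
t 20.05 pull 5.82 radial 1.77 handle -0.056 r 0.1397 yaw-h -0.24 grasp 3.0
t 20.1 pull 6.33 radial 1.71 handle -0.056 r 0.1397 yaw-h -0.24 grasp 3.0
t 20.15 pull 5.63 radial 1.14 handle -0.056 r 0.1397 yaw-h -0.23 grasp 3.0
```

Held pull is 5.9 N against about 4.0 N free, so it needs roughly 1.1 N more.

>>> arm_command(
  series=[
    [0,0.002,0,0.015],
    [0,0.004,0,0.03],
    [-0.0001,0.006,0,0.043],
    [-0.0003,0.0085,0,0.06],
    [-0.0003,0.0085,0,0.06],
  ],
)

```text
time: 20.65
ee_pos: [0.4377, 0.2539, 0.0893]
tcp_rot: [-179.9, -0.0, -141.7]
wrist_force: [2.8, -7.9, 1.5]
opening: 0.0262
grasp_force: 3.5
```

>>> arm_command(
  series=[
    [0,0,0,0],
    [0,0,0,0],
    [0,0,0,0],
    [0,0,0,0],
    [0,0,0,0],
  ],
)

```text
time: 21.15
ee_pos: [0.4377, 0.2539, 0.0893]
tcp_rot: [-179.9, -0.0, -141.7]
wrist_force: [3.0, -6.0, 1.1]
opening: 0.026
grasp_force: 3.4
```

```bash
python3 -c "
from h import *
for i in range(8): bot.camera('top'); st()"
```

```text
t 21.2 pull 8.11 radial 1.89 handle 0.004 r 0.1398 yaw-h -0.23 grasp 3.38
t 21.25 pull 7.36 radial 1.4 handle 0.004 r 0.1398 yaw-h -0.24 grasp 3.37
t 21.3 pull 6.99 radial 1.16 handle 0.004 r 0.1398 yaw-h -0.25 grasp 3.37
t 21.35 pull 6.36 radial 1.95 handle 0.004 r 0.1398 yaw-h -0.23 grasp 3.38
t 21.4 pull 6.34 radial 2.03 handle 0.004 r 0.1398 yaw-h -0.23 grasp 3.37
t 21.45 pull 7.07 radial 1.83 handle 0.004 r 0.1398 yaw-h -0.23 grasp 3.37
t 21.5 pull 6.98 radial 1.65 handle 0.004 r 0.1398 yaw-h -0.23 grasp 3.37
t 21.55 pull 7.63 radial 1.76 handle 0.004 r 0.1398 yaw-h -0.25 grasp 3.37
```

About +2.7 to 3.1 N now. One small step more.

>>> arm_command(
  series=[
    [0,0.001,0,0.007],
    [0,0.002,0,0.014],
    [0,0.003,0,0.021],
    [0,0.004,0,0.03],
    [0,0.004,0,0.03],
  ],
)

```text
time: 22.05
ee_pos: [0.4354, 0.2569, 0.0893]
tcp_rot: [-179.9, -0.0, -143.4]
wrist_force: [4.3, -7.7, 0.4]
opening: 0.0259
grasp_force: 4.1
```

>>> arm_command(
  series=[
    [0,0,0,0],
    [0,0,0,0],
    [0,0,0,0],
    [0,0,0,0],
    [0,0,0,0],
  ],
)

```text
time: 22.55
ee_pos: [0.4354, 0.2568, 0.0893]
tcp_rot: [-179.9, -0.0, -143.4]
wrist_force: [4.0, -6.6, 0.5]
opening: 0.0263
grasp_force: 4.0
```

```bash
python3 -c "
from h import *
for i in range(8): bot.camera('top'); st()"
```

```text
t 22.6 pull 8.62 radial 1.21 handle 0.031 r 0.1398 yaw-h -0.4 grasp 4.03
t 22.65 pull 7.88 radial 1.71 handle 0.031 r 0.1398 yaw-h -0.41 grasp 4.03
t 22.7 pull 8.28 radial 1.93 handle 0.031 r 0.1398 yaw-h -0.41 grasp 4.03
t 22.75 pull 7.5 radial 1.23 handle 0.031 r 0.1398 yaw-h -0.4 grasp 4.03
t 22.8 pull 8.76 radial 2.12 handle 0.031 r 0.1398 yaw-h -0.41 grasp 4.03
t 22.85 pull 8.66 radial 1.95 handle 0.031 r 0.1398 yaw-h -0.41 grasp 4.03
t 22.9 pull 7.84 radial 1.19 handle 0.031 r 0.1398 yaw-h -0.4 grasp 4.03
t 22.95 pull 7.84 radial 1.89 handle 0.031 r 0.1398 yaw-h -0.41 grasp 4.03
```

Held pull is about 3.5–4 N above free: firmly clamped and below the overtight limit. I'll unload, open, rise and retreat.

>>> arm_command(
  series=[
    [0,-0.002,0,-0.01],
    [0,-0.0035,0,-0.02],
    [0,-0.0035,0,-0.02],
    [0,-0.0035,0,-0.02],
    [0,-0.0035,0,-0.02],
  ],
  hand=0.045,
)

```text
time: 23.45
ee_pos: [0.4368, 0.2551, 0.0893]
tcp_rot: [180.0, 0.0, -142.3]
wrist_force: [0.0, -0.7, -0.0]
opening: 0.0451
grasp_force: 0.0
```

>>> arm_command(
  series=[
    [0,0,-0.02,0],
    [0,0,-0.05,0],
    [0,0,-0.08,0],
    [0,0,-0.11,0],
    [0,0,-0.13,0],
  ],
)

```text
time: 23.95
ee_pos: [0.437, 0.2553, 0.2216]
tcp_rot: [-180.0, 0.1, -142.3]
wrist_force: [0.3, -0.5, -0.4]
opening: 0.0447
grasp_force: 0.0
```

>>> arm_command(
  series=[
    [0.04,0,0,0],
    [0.08,0,0,0],
    [0.1,0,0,0],
    [0.1,0,0,0],
    [0.1,0,0,0],
  ],
)

```text
time: 24.45
ee_pos: [0.3579, 0.1941, 0.2197]
tcp_rot: [-180.0, 0.1, -142.3]
wrist_force: [-0.2, -0.2, -0.3]
opening: 0.0449
grasp_force: 0.0
```

```bash
python3 - <<'E'
from h import *
st()
T=cam('top'); S=cam('scene')
cv2.imwrite('pics/end.png',np.hstack([cv2.resize(T[0]['color'][170:320,200:380],(400,400),interpolation=cv2.INTER_CUBIC),cv2.resize(S[0]['color'][145:245,220:345],(400,400),interpolation=cv2.INTER_CUBIC)]))
print([(d['location'],d['confidence']) for d in bot.mark_of('scene','pad_centre')])
E
```

```text
t 24.45 pull 0.0 radial 0.25 handle 0.017 r 0.2395 yaw-h -0.18 grasp 0.0
[([301.2, 210.2], 0.46)]
```

View pics/end.png

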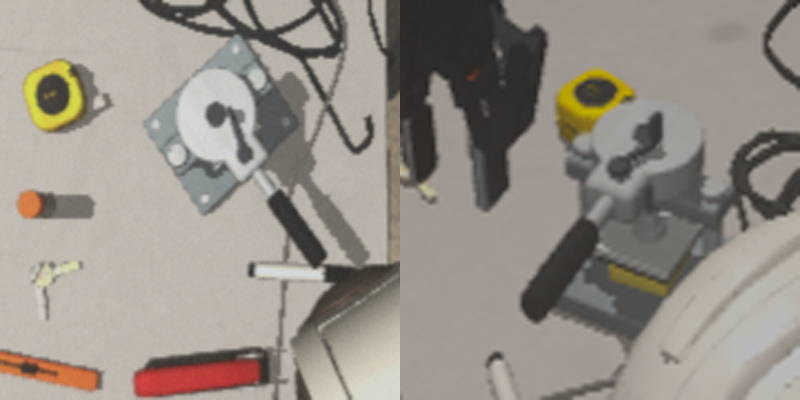

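The final picture shows the plate down on the yellow pad (right crop (650,260)) and the lever still on tighten. The other things on the desk are where they were and the robot is clear.

```bash
python3 -c "
from workcell import bot
print(bot.job_done())"
```

```text
the job is handed in; nothing more can be done
None
```

The pad is clamped, with the held pull at the grip about 3.5–4 N above free running: a little over the 3 N asked, under the 5 N limit. The lever is on tighten, the handle free-wheeled to its anticlockwise stop at 1–2 N, the arm has let go, and the job is handed in at about 25 s.

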